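# Swap the battery packs in the slide-in charger

### The job

The low battery pack in the charger is full: slide it back out of the rails and stand it upright on its foot in the pocket of the wooden cradle. Then slide the tall pack, front end first, under the charger's rail lips until it is fully home against the end wall. Keep both packs upright, and leave the sander, filler can, sanding block and timber offcut where they are.

Things in the scene. Friction and masses are not known exactly. Their poses are not given: they have to be found in the camera images.
- pack_low: Black battery pack, the lower one, in the charger at first. Body 100 (x) x 62 (y, grip here) mm, from 20 to 62 mm above the underside. Grey T-foot: neck 24 wide; flange 40 wide, 8 thick, 90 long (x -40 to +50), flush in front. Grey latch tab, 5 high, on top at rear (x -36). Origin: underside of foot, below body centre; x to the front, z up. 0.42 kg +-20 %.
- pack_tall: Black battery pack, the taller one, on the bench at first. Body 100 (x) x 62 (y, grip here) mm, from 20 to 82 mm above the underside. Grey T-foot: neck 24 wide; flange 40 wide, 8 thick, 90 long (x -40 to +50), flush in front. Grey latch tab, 5 high, on top at rear (x -36). Origin: underside of foot, below body centre; x to the front, z up. 0.65 kg +-20 %.
- pack_tall_nose (a point): Point on the tall pack's underside at the middle of the front edge of its foot, 50 mm ahead (+x) of its origin.
- dock: Charger fixed to the bench, grey base 250 (x) x 84 (y) mm; origin at the centre of its underside, x points from the open mouth to the end wall, z up. Floor 12 mm above the bench. From x = -125 to -35 mm the floor is an open landing where a pack's foot can be set down or lifted off. No latch: only friction holds a pack. A pack that is home has its origin at (35, 0, 12) mm, facing along x.
- dock_mouth (a point): Point on the charger's floor, mid-channel, where the lips begin (-10, 0, 12 mm in its frame). From here to the end wall the foot runs in a channel 45 mm wide under two dark steel lips: underside 11.5, top 16.5 mm above the floor, 30 mm gap between them for the neck. A pack can pass only by sliding along x. For 25 mm before the mouth two 10 mm high guides flare outwards.
- dock_home (a point): Point on the charger's floor at the middle of the end wall (85, 0, 12 mm in the charger's frame), where the bottom front edge of a pack that is home lies. The end wall's housing is 50 mm tall.
- cradle: Plywood cradle fixed to the bench, board 150 (x) x 104 (y) mm with a low rectangular wooden rim around a centred pocket, 106 (x) x 56 (y) mm inside; pocket floor 8 mm, rim top 22 mm above the bench. A pack's foot stands in it, lengthwise along x, either way round, its body 6 mm above the rim. Origin at the centre of its underside, z up.
- offcut: Bystander: loose timber offcut 140 x 48 x 38 mm (height) lying alongside the charger, about 118 mm off the charger's centre line. Origin at the centre of its underside.
- sand_block: Bystander: loose sanding block 120 x 48 x 36 mm (height), dark grip on a brown abrasive sole, alongside the charger on the other side from the offcut. Origin at the centre of its underside.
- sander: Bystander: loose round hand sander, black, 124 mm across the pad, 152 mm tall, with a dust port that sticks out 100 mm from its axis. Origin at the centre of its underside.
- can: Bystander: loose closed can of wood filler, 72 mm across, 100 mm tall, upright, just behind the rear end of the tall pack (axes about 115 mm apart). Origin at the centre of its underside.

How it is judged:
By the outcome, as a careful person would: the job done as asked, in the order asked, and still so for the second after the job is handed in, with the robot touching nothing.
It also fails if it takes over 64 s, if anything falls off the work surface, if the arm or the gripper's body presses on something with over 40 N, if the wrist force passes 120 N, or if a joint passes its speed limit or range.

### The arm

A 6-joint arm with a two-finger parallel gripper is mounted at the origin on the work surface. World frame = base frame: x ahead of the robot, y to its left, z up, the work surface at z = 0. Lengths are in m, angles in rad, forces in N, time in s.
With the tool pointing down it reaches from about 0.35 to 1 m from the base axis. Payload 7.1 kg.
Tool frame: the origin (TCP) lies between the finger pads; the fingertips stand 22 mm ahead of it and the grasp point (between the pads) lies 3 mm ahead of it; z points along the fingers, y is the line along which they close (so a half turn about z gives the same grasp; the last joint's range is limited). The gripper opens to 85 mm and grips with 20 to 120 N. Pads are 22 mm wide; open, the fingers measure 114 mm over their backs; the gripper's body (76 mm by 85 mm) begins 54 mm behind the grasp point. The pads swing forward as they close: fully open they stand 13 mm farther back than shut.
Start: joints at [-1.295, 0.423, 1.63, -0, 1.089, -0.019], TCP at [0.182, -0.598, 0.253] pointing down, gripper open.
Joint ranges: [-3, 3], [-0.9, 2.11], [0.09, 2.58], [-1.31, 4.45], [0.11, 2.69], [-2.54, 2.54]. Speed limits (rad/s): [2.39, 2.39, 3.01, 3.14, 3.14, 3.14].

### API

Orientations are given as a rotation vector (axis times angle).
In Python, from rig import manip gives the robot as it stands. The module is installed in compiled form; this text tells all that it offers. Calls block until the motion is done:
- manip.move_to(position, orientation): joint-space move of the TCP to a pose.
- manip.servo_line(position, orientation=None, rate=0.15): straight line of the TCP; orientation=None keeps the orientation; rate is the mean speed in m/s.
- manip.set_joints(angles): joint-space move.
- manip.command_gripper(opening, f_grip=None): finger opening in m; f_grip is the grip in N (None keeps the last); returns when the fingers have stopped.
- manip.hold(seconds).
- manip.solve_ik(position, orientation): joint angles nearest the present ones, or None.
- manip.camera(name): name is "scene" or "side" or "wrist"; returns a dict with "image" (400x640x3 uint8, red, green, blue), "fx", "fy", "cx", "cy" (pixels), "cam_to_world" (4x4, takes a point from camera to world coordinates); the wrist camera has in their place "mount" (4x4, takes a point from camera to tool coordinates, whose origin is the TCP and whose axes are the flange's). Camera axes: x right, y down, z forward; pixel columns grow to the right and rows downward; lengths in m; the calibration is good to about 2 mm. A picture is of the moment at which its call begins: read the wrist's pose just before it. There is no depth.
A pose or a line that the arm cannot do raises manip.IKError and nothing moves.
- manip.sign_off(): hands the job in; it is judged then, once.
Readings, each from a call of its own:
- manip.get_time(): time.
- manip.get_joint_positions(): joint angles.
- manip.get_joint_vel(): joint speeds.
- manip.get_tau(): joint torques, N m.
- manip.get_position(): TCP position.
- manip.get_ee_rot(): TCP orientation.
- manip.get_contact_force(): force on the tool from outside, world axes, zero at the start.
- manip.get_torque(): the same for the moment, N m.
- manip.get_width(): finger opening in m.
- manip.get_grip_force(): force on a finger pad.
Only numpy, scipy, OpenCV 4.12 (cv2) and the standard library are available. Lean on these libraries where they do the work, as an engineer would, in place of code of your own. Each camera call takes 0.05 s, during which the arm holds its last target. There are 200 camera calls.

## Working session

There is one attempt and no reset: what is moved stays moved. The work goes in short steps, each a Python script; the robot and the scene stay as the last script left them, time stands still between calls to the robot, and variables do not carry over. Pictures are saved under pics/ and viewed, at most 10 in all, crops included, and the job is handed in when it is done.

```bash
mkdir -p pics; ls; python3 - <<'E'
from rig import manip
import cv2,numpy as np
for n in ["scene","side"]:
    c=manip.camera(n); cv2.imwrite(f"pics/{n}0.png",c["image"][:,:,::-1])
    print(n,c["fx"],c["fy"],c["cx"],c["cy"],np.round(c["cam_to_world"],4).tolist())
p=manip.get_position(),manip.get_ee_rot()
c=manip.camera("wrist");cv2.imwrite("pics/wrist0.png",c["image"][:,:,::-1])
print(p,c["fx"],c["cx"],c["cy"],np.round(c["mount"],4).tolist(),manip.get_time())
E
```

```text
pics
scene 517.9264467612312 517.9264467612312 322.146193360535 191.92148386738154 [[-0.2234, 0.8165, -0.5323, 1.3212], [0.9747, 0.1874, -0.1217, 0.1945], [0.0004, -0.546, -0.8378, 1.3186], [0.0, 0.0, 0.0, 1.0]]
side 404.0689139497461 404.0689139497461 321.2649792334995 196.396276504203 [[-0.8917, -0.2374, 0.3855, 0.1251], [-0.4527, 0.4583, -0.7649, 0.7754], [0.0049, -0.8565, -0.5161, 0.5404], [0.0, 0.0, 0.0, 1.0]]
(array([ 0.1814889 , -0.59756181,  0.25260172]), array([-3.10608596e+00, -4.61192948e-01,  2.74101578e-04])) 332.55093810425643 319.193028480427 196.54861420105735 [[-0.0012, -0.957, -0.2902, 0.0738], [1.0, -0.0013, 0.0002, 0.0005], [-0.0005, -0.2902, 0.957, -0.1203], [0.0, 0.0, 0.0, 1.0]] 0.15
```

View pics/scene0.png

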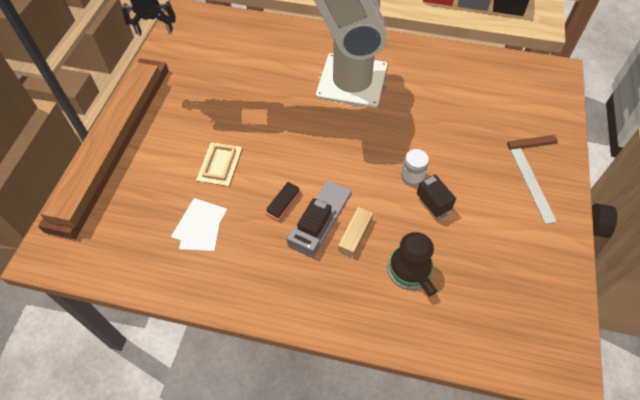

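View pics/side0.png

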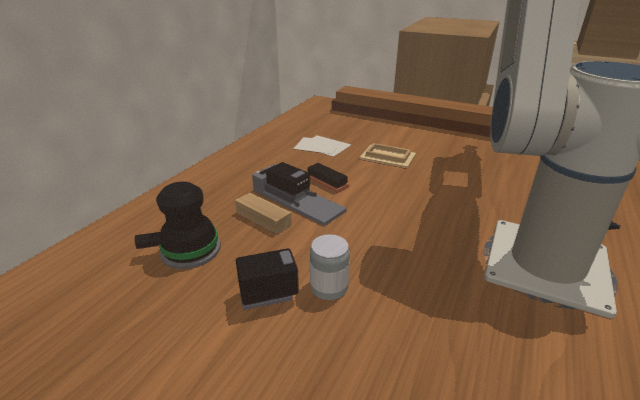

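The scene shows the cradle near (219,163), the charger from about (340,188) at the mouth to (303,243) at the end wall, the tall pack at (436,196) and the can at (416,167). I'll get rough positions from these, then take wrist close-ups.

```bash
cat > h.py <<'E'
from rig import manip
import cv2,numpy as np
from scipy.spatial.transform import Rotation as R
def T(p,rv):
    M=np.eye(4);M[:3,:3]=R.from_rotvec(rv).as_matrix();M[:3,3]=p;return M
def down(yaw):  # tool z down, tool x axis at world angle yaw
    x=np.array([np.cos(yaw),np.sin(yaw),0]);z=np.array([0,0,-1.]);y=np.cross(z,x)
    return R.from_matrix(np.c_[x,y,z]).as_rotvec()
def ray(c,M,uv,z):
    d=M[:3,:3]@np.array([(uv[0]-c["cx"])/c["fx"],(uv[1]-c["cy"])/c["fy"],1]);o=M[:3,3]
    return o+d*(z-o[2])/d[2]
def proj(c,M,P):
    q=(np.atleast_2d(P)-M[:3,3])@M[:3,:3]
    return np.c_[c["fx"]*q[:,0]/q[:,2]+c["cx"],c["fy"]*q[:,1]/q[:,2]+c["cy"]]
def wrist(fn):
    p=T(manip.get_position(),manip.get_ee_rot());c=manip.camera("wrist");M=p@c["mount"]
    cv2.imwrite(fn+".png",c["image"][:,:,::-1]);c["M"]=M;np.save(fn+".npy",{k:c[k] for k in("fx","fy","cx","cy","M")},allow_pickle=True)
    return c
E
python3 - <<'E'
from h import *
c=manip.camera("scene");M=c["cam_to_world"]
for n,uv,z in [("cradle",(219,163),.01),("mouth",(339,187),.01),("end",(302,243),.03),("low",(316,215),.074),("tall",(436,193),.082),("can",(416,158),.1),("sander",(416,240),.15),("blk",(283,200),.03),("off",(356,230),.038)]:
    print(n,ray(c,M,uv,z).round(3))
q=manip.get_joint_positions();print(q,manip.get_ee_rot(),R.from_rotvec(manip.get_ee_rot()).as_matrix().round(3).tolist())
E
```

```text
cradle [ 0.457 -0.334  0.01 ]
mouth [0.461 0.05  0.01 ]
end [ 0.681 -0.009  0.03 ]
low [0.609 0.014 0.074]
tall [0.467 0.332 0.082]
can [0.37  0.259 0.1  ]
sander [0.667 0.29  0.15 ]
blk [ 0.556 -0.099  0.03 ]
off [0.611 0.13  0.038]
[-1.29501994e+00  4.23556927e-01  1.63039907e+00 -7.44601584e-06
  1.08859487e+00 -1.89736796e-02] [-3.10659761e+00 -4.61184094e-01  2.02948271e-04] [[0.957, 0.291, -0.0], [0.291, -0.957, 0.001], [0.0, -0.001, -1.0]]
```

```bash
python3 - <<'E'
from h import *
def view(tgt,yaw,z,fn,back=0.06):
    x=np.array([np.cos(yaw),np.sin(yaw)])
    p=np.r_[np.array(tgt)-back*x,z]
    manip.move_to(p,down(yaw)); print(fn,manip.get_joint_positions().round(2),manip.get_time()); return wrist(fn)
view((.457,-.334),np.radians(54),.26,"pics/w_cr",-.0)
view((.58,.02),np.radians(75),.28,"pics/w_dk",-.0)
view((.467,.332),np.radians(125),.26,"pics/w_ta",-.0)
a=[cv2.imread(f"pics/{n}.png") for n in("w_cr","w_dk","w_ta")]
cv2.imwrite("pics/m1.png",a[0])
E
```

```text
pics/w_cr [-0.65  0.33  1.76 -0.    1.06 -0.02] 1.625
pics/w_dk [ 0.01  0.33  1.71 -0.    1.11  0.28] 3.075
pics/w_ta [ 0.6   0.34  1.74 -0.    1.06 -0.01] 4.3833
```

View pics/w_dk.png

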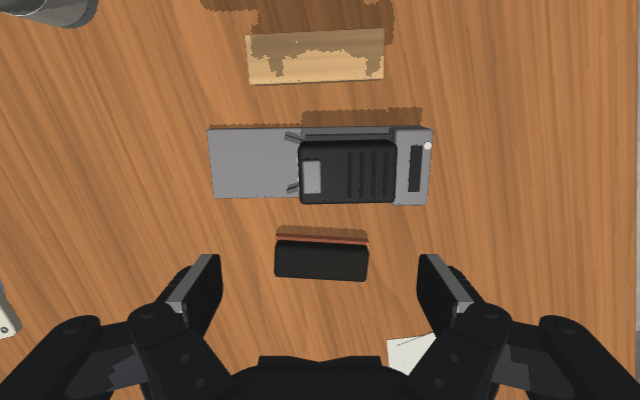

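View pics/w_ta.png

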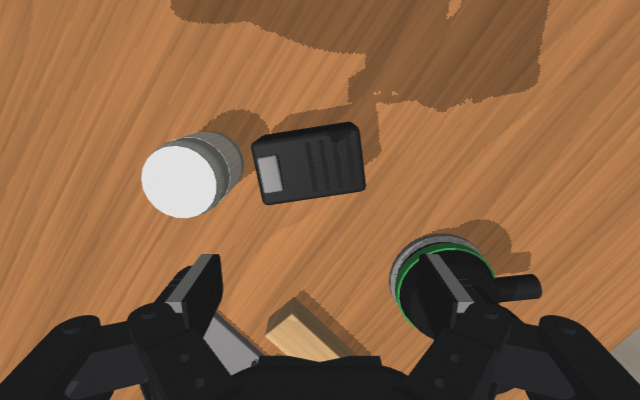

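View pics/w_cr.png

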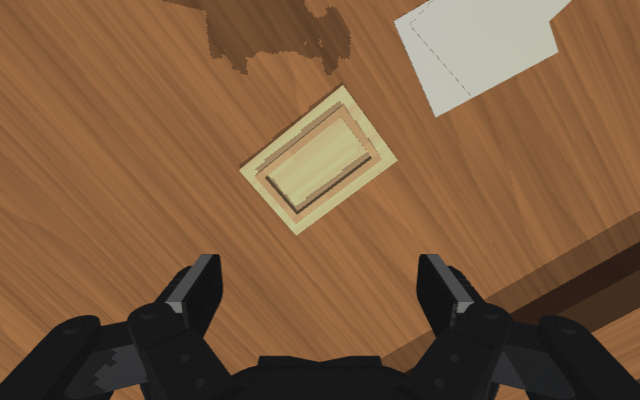

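Wrist views:
- **Dock:** landing end corners at (208,130) and (214,198). The low pack's top spans (300,141) to (397,203).
- **Tall pack:** top corners at (252,138), (358,122), (365,186) and (267,205). Its tab faces the can.
- **Cradle:** board corners at (343,85), (397,159), (296,235) and (240,168).

Next I'll fit poses to these and check them with overlays.

```bash
cat > fit.py <<'E'
from h import *
from scipy.optimize import least_squares
def obj(p,L): 
    L=np.array(L,float)/1000; c,s=np.cos(p[2]),np.sin(p[2])
    return np.c_[p[0]+c*L[:,0]-s*L[:,1],p[1]+s*L[:,0]+c*L[:,1],L[:,2]]
def fit(fn,L,uv,p0):
    c=np.load(fn+".npy",allow_pickle=True).item()
    r=least_squares(lambda p:(proj(c,c["M"],obj(p,L))-uv).ravel(),p0,loss="soft_l1")
    print(fn,r.x.round(4),np.degrees(r.x[2]).round(2),(proj(c,c["M"],obj(r.x,L))-uv).round(1).tolist());return r.x,c
if __name__=="__main__":
    box=lambda a,b,z:[(-a,b,z),(a,b,z),(a,-b,z),(-a,-b,z)]
    LD=[(-125,42,12),(-125,-42,12)]+box(50,31,74)
    LD[2:]=[(x+35,y,z) for x,y,z in LD[2:]]
    d,cd=fit("pics/w_dk",LD,[(208,130),(214,198),(299,140),(396,139.5),(397.5,204),(300,204)],[.57,.02,-.26])
    t,ct=fit("pics/w_ta",box(50,31,82),[(251,137),(358.5,121.5),(366,187),(267,205.5)],[.467,.332,.6])
    k,ck=fit("pics/w_cr",box(75,52,8),[(240,168),(343,85),(397,159),(296,235)],[.457,-.334,1.5])
    np.save("poses.npy",[d,t,k])
    out=[]
    for n,p,c,Ls in [("w_dk",d,cd,[box(125,42,12),LD[2:],[(-10,15,28.5),(85,15,28.5),(85,-15,28.5),(-10,-15,28.5)],box(125,42,0)]),("w_ta",t,ct,[box(50,31,82),box(50,31,20)]),("w_cr",k,ck,[box(75,52,8),box(53,28,22),box(53,28,8)])]:
        im=cv2.resize(cv2.imread(f"pics/{n}.png"),None,fx=3,fy=3,interpolation=cv2.INTER_CUBIC)
        for j,L in enumerate(Ls): cv2.polylines(im,[(proj(c,c["M"],obj(p,L))*3+1).round().astype(int)],True,[(0,0,255),(0,255,0),(255,0,255),(255,255,0)][j],1)
        out.append(im[{"w_dk":slice(350,650),"w_ta":slice(350,650),"w_cr":slice(230,730)}[n],600:1320] if n!="w_cr" else im[230:730,640:1280])
    cv2.imwrite("pics/ov1.png",np.vstack(out[:2])[:, :720]);cv2.imwrite("pics/ov2.png",out[2])
E
python3 fit.py
```

```text
pics/w_dk [ 0.5747  0.0184 -0.2393] -13.71 [[-2.8, -1.3], [-0.2, 0.5], [-1.0, 3.3], [4.5, 1.2], [0.2, -2.7], [0.6, -0.4]]
pics/w_ta [0.4527 0.3376 0.7753] 44.42 [[-2.0, 2.6], [1.8, -1.1], [3.0, 0.7], [-3.1, -0.8]]
pics/w_cr [ 0.455  -0.3351  0.0345] 1.98 [[-1.9, 0.9], [0.2, -1.8], [1.4, 0.5], [-0.2, 0.0]]
```

View pics/ov1.png

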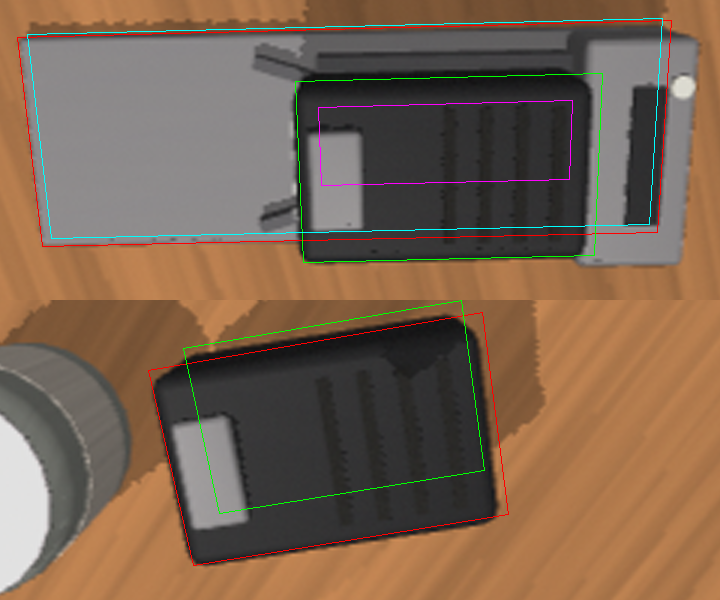

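The fit should use silhouettes: the upper edges seen are the wall bottoms, not the top face. I'll refit with edge-line constraints.

```bash
cat > fit2.py <<'E'
from fit import *
def efit(n,fn,edges,p0,off):
    c=np.load(fn+".npy",allow_pickle=True).item()
    def res(p):
        o=[]
        for a,b,pts in edges:
            q=proj(c,c["M"],obj(p,[a,b]));d=(q[1]-q[0])/np.linalg.norm(q[1]-q[0])
            for u in (np.array(pts,float)+off)/3: w=u-q[0];o.append(d[0]*w[1]-d[1]*w[0])
        return np.array(o)
    r=least_squares(res,p0,loss="soft_l1");print(n,r.x.round(4),np.degrees(r.x[2]).round(2),res(r.x).round(1).tolist());return r.x
def pk(x0,h,z0): return [((-50+x0,-31,h),(50+x0,-31,h)),((-50+x0,-31,h),(-50+x0,31,h)),((50+x0,-31,h),(50+x0,31,h)),((-50+x0,31,z0),(50+x0,31,z0))]
E=lambda ls,pp:[(a,b,p) for (a,b),p in zip(ls,pp)]
t=efit("tall","pics/w_ta",E(pk(0,82,20),[[(230,559),(300,548),(400,532),(460,522)],[(160,410),(175,480),(188,540)],[(481,380),(487,430),(493,480)],[(230,354),(300,343),(400,326),(440,319)]]),[.45,.337,.77],(599,49))
l=efit("low","pics/w_dk",E(pk(0,74,32),[[(330,261),(420,259),(520,257),(570,256)],[(297,120),(299,170),(301,230)],[(591,120),(590,170),(588,230)],[(330,72),(420,70),(520,69)]]),[.61,.01,-.24],(599,349))
d=efit("dock","pics/w_dk",[((-125,-42,12),(125,-42,12),[(80,244),(150,242),(200,241),(260,239)]),((-125,-42,12),(-125,42,12),[(22,60),(31,140),(40,220)]),((-125,42,0),(125,42,0),[(60,37),(150,33),(250,31),(300,30)]),((-15,31,74),(-15,-31,74),[(297,120),(299,170),(301,230)])],[.57,.02,-.24],(599,349))
print("low in dock",(np.array([[np.cos(d[2]),np.sin(d[2])],[-np.sin(d[2]),np.cos(d[2])]])@(l-d)[:2]).round(4))
E
python3 fit2.py
```

```text
tall [0.4533 0.3351 0.745 ] 42.68 [-1.1, -1.7, -2.6, -3.3, 1.7, 2.1, 2.5, -2.2, -1.8, -1.5, 3.6, 3.2, 2.3, 1.8]
low [ 0.6071  0.0094 -0.2344] -13.43 [-1.2, -1.0, -0.7, -0.6, 1.6, 1.4, 1.1, -1.6, -1.3, -1.2, 1.4, 1.6, 2.3]
dock [ 0.5748  0.0177 -0.2458] -14.08 [-0.5, -0.7, -0.8, -1.1, 0.4, 0.3, 0.2, 1.3, 0.5, 0.5, 0.5, 0.3, 0.2, 0.3]
low in dock [ 0.0334 -0.0002]
```

View pics/ov2.png

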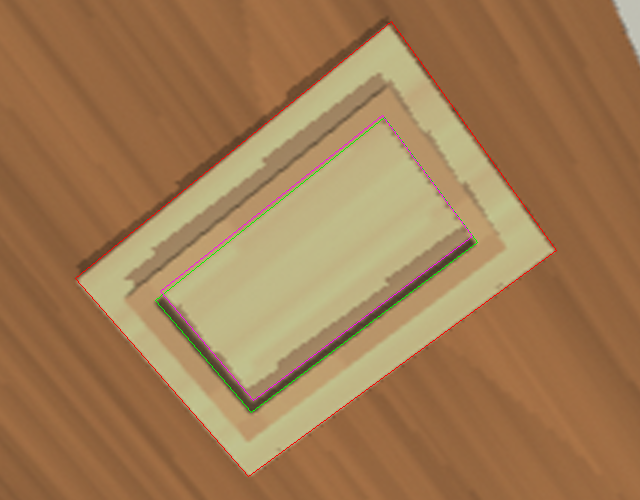

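Both fits agree well: the low pack reads 33.4 mm along the charger against 35 mm when home, and the cradle overlay matches. Next: grip the low pack, slide it out and lift it.

```bash
python3 - <<'E'
from h import *
y=np.radians(-13.9);D=down(y);x=np.array([np.cos(y),np.sin(y),0])
P=np.array([.608,.0093,0]);f=lambda s:print(s,manip.get_position().round(4),manip.get_contact_force().round(1),round(manip.get_width(),4),round(manip.get_grip_force(),1),round(manip.get_time(),2))
manip.command_gripper(.085)
manip.move_to(P+[0,0,.16],D);print(manip.get_joint_positions().round(2))
manip.servo_line(P+[0,0,.054],rate=.12);f("down")
manip.command_gripper(.05,60);f("grip")
manip.servo_line(P-.03*x+[0,0,.054],rate=.06);f("slide30")
manip.servo_line(P-.12*x+[0,0,.054],rate=.1);f("out")
manip.servo_line(P-.12*x+[0,0,.13],rate=.1);f("up")
c=manip.camera("side");cv2.imwrite("pics/s1.png",c["image"][100:300,180:500,::-1].repeat(2,0).repeat(2,1))
E
```

```text
[-0.    0.52  1.73  0.    0.9   1.81]
down [0.6086 0.0093 0.0547] [-0.2 -0.6 -0.3] 0.085 0.0 7.28
grip [0.6087 0.0092 0.0551] [-1.4 -0.3  5.5] 0.0612 66.7 7.62
slide30 [0.5796 0.0167 0.0551] [1.5 0.9 8.1] 0.0613 66.9 8.28
out [0.4927 0.0384 0.0551] [ 2.   1.5 10.6] 0.0614 67.1 9.32
up [0.4909 0.0381 0.1295] [-0.1 -0.6 -3.2] 0.061 65.9 10.23
```

View pics/s1.png

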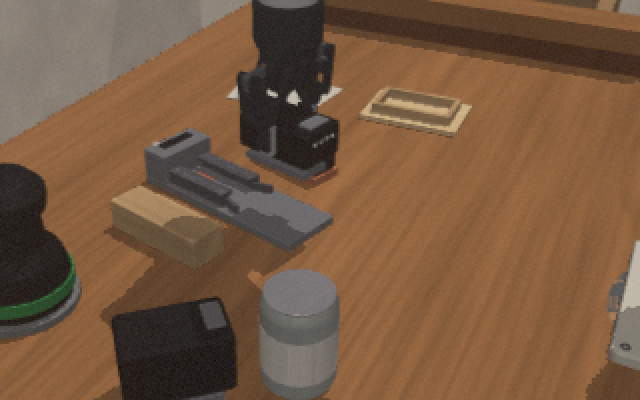

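The low pack is out of the rails and lifted level in the gripper. Next it goes into the cradle, followed by a check and a fresh look at the empty channel.

```bash
python3 - <<'E'
from h import *
f=lambda s:print(s,manip.get_position().round(4),manip.get_contact_force().round(1),round(manip.get_width(),4),round(manip.get_time(),2))
y=.0345;D=down(y);P=np.array([.450,-.3353,0])
manip.move_to(P+[0,0,.13],D);f("over")
manip.servo_line(P+[0,0,.065],rate=.1);f("pre")
for z in np.arange(.058,.046,-.0015):
    manip.servo_line(P+[0,0,z],rate=.03)
    if manip.get_contact_force()[2]>2: break
f("down")
manip.command_gripper(.085);f("open")
manip.servo_line(P+[0,0,.15],rate=.15)
manip.move_to(P+[0.0,.0,.27],D);wrist("pics/w_cr2")
y=np.radians(76);manip.move_to([.56,-.06,.2],down(y));wrist("pics/w_dk2");f("view")
a=cv2.imread("pics/w_cr2.png");b=cv2.imread("pics/w_dk2.png")
cv2.imwrite("pics/m2.png",np.vstack([cv2.resize(a,(480,300)),cv2.resize(b,(480,300))]))
E
```

```text
over [ 0.4501 -0.3345  0.1297] [ 0.7 -0.1 -3.7] 0.0617 11.68
pre [ 0.4504 -0.3354  0.0653] [ 0.1 -0.4 -3.9] 0.0618 12.48
down [ 0.4501 -0.3355  0.0511] [-1.9  1.4  5.1] 0.0613 14.12
open [ 0.4501 -0.3354  0.0505] [-0.6  0.2  0.2] 0.0851 14.48
view [ 0.5599 -0.061   0.1999] [-0.1  0.1 -0.1] 0.0853 17.12
```

View pics/m2.png

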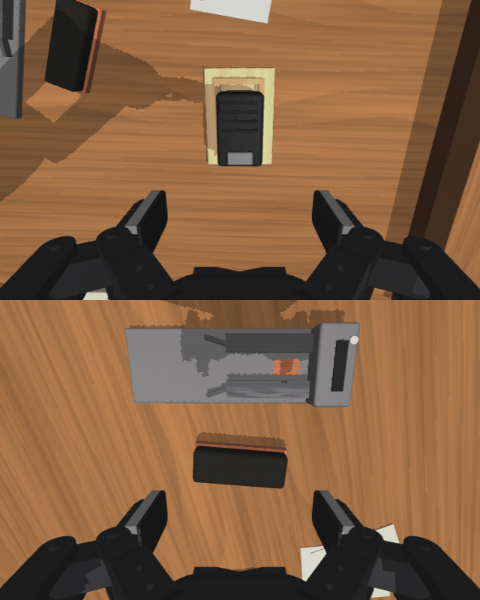

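The low pack sits in the pocket, with contact at the expected height. Next I'll refine the charger and tall pack poses automatically, using chroma edges (wood against grey or black).

```bash
cat > ref.py <<'E'
from fit import *
def refine(fn,edges,p,free=(0,1,2)):
    c=np.load(fn+".npy",allow_pickle=True).item();im=cv2.imread(fn+".png").astype(float)
    ch=cv2.GaussianBlur((im.max(2)-im.min(2)).astype(np.float32),(0,0),.7);s=np.arange(-7,7.01,.25);p=np.array(p,float)
    for it in range(6):
        obs=[]
        for i,(a,b,inn) in enumerate(edges):
            L=np.linspace(a,b,40);q=proj(c,c["M"],obj(p,L));qi=proj(c,c["M"],obj(p,[inn]))[0]
            d=(q[-1]-q[0])/np.linalg.norm(q[-1]-q[0]);n=np.array([-d[1],d[0]]);n*=-np.sign(n@(qi-q[0]))  # outward
            S=q[:,None]+s[None,:,None]*n
            v=cv2.remap(ch,S[...,0].astype(np.float32),S[...,1].astype(np.float32),cv2.INTER_LINEAR)
            g=np.gradient(v,axis=1);k=g.argmax(1)
            for j in range(40):
                if g[j,k[j]]>1: obs.append((L[j],n,q[j]+s[k[j]]*n,i))
        A=np.array([o[0] for o in obs]);N=np.array([o[1] for o in obs]);U=np.array([o[2] for o in obs]);I=np.array([o[3] for o in obs])
        fun=lambda p:((U-proj(c,c["M"],obj(p,A)))*N).sum(1)
        r=least_squares(fun,p,loss="cauchy",f_scale=.5);p=r.x
    e=fun(p);print(fn,p.round(4),np.degrees(p[2]).round(2),[(int((I==i).sum()),np.median(e[I==i]).round(2),e[I==i].std().round(2)) for i in range(len(edges))]);return p
if __name__=="__main__":
    C=(0,0,12)
    de=[((-120,-42,12),(60,-42,12),C),((-125,-36,12),(-125,36,12),C),((-110,42,0),(80,42,0),C)]
    d2=refine("pics/w_dk2",de,[.5748,.0177,-.242])
    refine("pics/w_dk2",de[:2],d2); refine("pics/w_dk2",de[:2]+[((-110,42,12),(80,42,12),C)],d2)
    refine("pics/w_dk",[((-120,-42,12),(-30,-42,12),C)]+de[1:],[.5748,.0177,-.242])
    C=(0,0,60)
    for z0,r in((20,0),(20,1.5),(24,2),(82,0)):
        h=82;a=50-r;b=31-r
        refine("pics/w_ta",[((-42,-b,h),(42,-b,h),C),((-a,-25,h),(-a,20,h),C),((a,-25,h),(a,20,h),C),((-38,b+r*.0,z0),(42,b,z0),C)],[.4535,.336,.772])
E
python3 ref.py
```

```text
pics/w_dk2 [ 0.5752  0.0179 -0.2457] -14.08 [(40, np.float64(0.27), np.float64(0.17)), (40, np.float64(0.03), np.float64(0.29)), (40, np.float64(0.24), np.float64(0.22))]
pics/w_dk2 [ 0.5751  0.0174 -0.2472] -14.16 [(40, np.float64(-0.11), np.float64(0.13)), (40, np.float64(0.04), np.float64(0.26))]
pics/w_dk2 [ 0.5749  0.0166 -0.2511] -14.39 [(40, np.float64(-0.8), np.float64(0.29)), (40, np.float64(0.0), np.float64(0.22)), (40, np.float64(-0.47), np.float64(0.31))]
pics/w_dk [ 0.5745  0.0169 -0.2526] -14.48 [(40, np.float64(-0.33), np.float64(0.34)), (40, np.float64(0.02), np.float64(0.25)), (40, np.float64(-0.18), np.float64(0.34))]
pics/w_ta [0.4533 0.3361 0.7617] 43.64 [(40, np.float64(-0.17), np.float64(0.21)), (40, np.float64(-0.22), np.float64(0.24)), (40, np.float64(-2.46), np.float64(0.26)), (40, np.float64(-1.82), np.float64(0.23))]
pics/w_ta [0.4534 0.3347 0.7641] 43.78 [(40, np.float64(0.28), np.float64(0.22)), (40, np.float64(0.34), np.float64(0.3)), (40, np.float64(0.4), np.float64(0.28)), (40, np.float64(0.72), np.float64(0.25))]
pics/w_ta [0.4529 0.3361 0.762 ] 43.66 [(40, np.float64(2.23), np.float64(0.24)), (40, np.float64(1.53), np.float64(0.25)), (40, np.float64(0.22), np.float64(0.28)), (40, np.float64(0.26), np.float64(0.25))]
pics/w_ta [0.4531 0.3363 0.7628] 43.71 [(40, np.float64(0.17), np.float64(0.21)), (40, np.float64(-0.25), np.float64(0.23)), (40, np.float64(-2.25), np.float64(0.25)), (40, np.float64(3.36), np.float64(0.34))]
```

```bash
cat > go.py <<'E'
from h import *
f=lambda s:print(s,manip.get_position().round(4),manip.get_contact_force().round(1),round(manip.get_width(),4),round(manip.get_time(),2))
P=np.array([.4533,.335,0]);manip.command_gripper(.085)
manip.move_to(P+[0,0,.17],down(np.radians(43.7)))
manip.servo_line(P+[0,0,.052],rate=.12);f("down")
manip.command_gripper(.05,70);f("grip")
manip.servo_line(P+[0,0,.18],rate=.15);f("up")
d=np.array([.575,.0173,0]);y=np.radians(-14.2);x=np.array([np.cos(y),np.sin(y),0]);yy=np.array([-x[1],x[0],0]);D=down(y)
Q=lambda s,z:d+s*x+[0,0,z]
manip.move_to(Q(-.086,.14),D);f("over")
manip.servo_line(Q(-.086,.074),rate=.1);f("pre")
for z in np.arange(.070,.0575,-.0015):
    manip.servo_line(Q(-.086,z),rate=.03)
    if manip.get_contact_force()[2]>0: break
f("touch");z+=.001;print(z)
F=lambda:np.array([manip.get_contact_force()@x,manip.get_contact_force()@yy,manip.get_contact_force()[2]]).round(1)
for s in np.arange(-.076,.0441,.006):
    manip.servo_line(Q(s,z),rate=.06);g=F();print(round(s,3),g,end=";")
    if g[0]<-15 or abs(g[1])>25: break
f("\nend")
c=manip.camera("side");cv2.imwrite("pics/s2.png",c["image"][:,:,::-1])
E
python3 go.py
```

```text
down [0.4538 0.3353 0.0527] [ 0.2 -0.7  0.2] 0.0849 19.98
grip [0.4539 0.3353 0.053 ] [ 1.  -1.1  5.3] 0.0611 20.32
up [0.4525 0.3345 0.179 ] [-0.1 -0.4 -6.7] 0.0615 21.32
over [0.492  0.0391 0.14  ] [-0.7 -0.  -6.8] 0.0612 22.48
pre [0.492  0.0386 0.0743] [ 0.1 -0.1 -7.2] 0.0611 23.29
touch [0.4917 0.0384 0.065 ] [-4.6 -0.1  8.9] 0.061 24.57
0.065
-0.076 [ 0.5  0.5 -7.1];-0.07 [-1.1 -0.1 -1.1];-0.064 [-0.2 -0.5 -0.3];-0.058 [-1.   0.4 -0.1];-0.052 [-2.4 -0.   2.3];-0.046 [-2.9  0.7  2.4];-0.04 [-2.9  0.1  2.6];-0.034 [-1.5  0.4  3.3];-0.028 [-3.2  0.2  3.5];-0.022 [-2.3  0.9  3.4];-0.016 [-2.4  0.1  4.2];-0.01 [-3.6  0.6  5.1];-0.004 [-3.5  0.2  4.4];0.002 [-3.1 -0.2  5. ];0.008 [-4.   1.   6.1];0.014 [-3.5 -0.5  7.2];0.02 [-3.5  0.2  5.8];0.026 [-4.1  0.   5.7];0.032 [-4.7  0.5  6.1];0.038 [-18.5  -0.1  21.4];
end [0.6082 0.0087 0.0651] [-18.    4.5  21.4] 0.0614 29.64
```

The pack met firm resistance at s ≈ 34 mm, which is the end wall. I'll release, retreat and check.

```bash
python3 - <<'E'
from h import *
from ref import refine
manip.command_gripper(.085);p=manip.get_position();print(p,manip.get_contact_force().round(1))
manip.servo_line(p+[0,0,.12],rate=.15)
manip.move_to([.56,-.06,.25],down(np.radians(76)));wrist("pics/w_dk3");print(manip.get_time())
C=(0,0,60);h=94;a=48.5;b=29.5
refine("pics/w_dk3",[((-42,-b,h),(42,-b,h),C),((-a,-25,h),(-a,20,h),C),((a,-25,h),(a,20,h),C)],[.608,.0088,-.248])
s=manip.camera("side")["image"][60:310,100:500,::-1]
cv2.imwrite("pics/m3.png",np.vstack([cv2.imread("pics/w_dk3.png")[:250,120:520],s]))
E
```

```text
[0.61236857 0.00778204 0.06478257] [ 0.6  0.6 -0.7]
32.5583
pics/w_dk3 [ 0.6059  0.0048 -0.2451] -14.04 [(40, np.float64(-0.02), np.float64(0.87)), (3, np.float64(0.01), np.float64(0.21)), (0, np.float64(nan), np.float64(nan))]
  return _methods._mean(a, axis=axis, dtype=dtype,
  ret = ret.dtype.type(ret / rcount)
  ret = _var(a, axis=axis, dtype=dtype, out=out, ddof=ddof,
  arrmean = um.true_divide(arrmean, div, out=arrmean,
  ret = ret.dtype.type(ret / rcount)
```

View pics/m3.png

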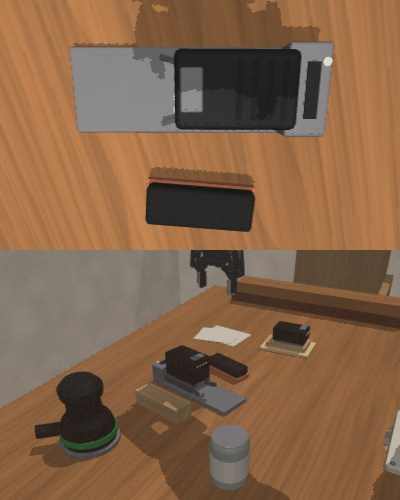

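Both packs sit upright where they should and the bystanders look unmoved. To make sure the tall pack didn't settle back on release, I'll nudge its rear gently with closed fingers until the end wall resists.

```bash
python3 - <<'E'
from h import *
d=np.array([.575,.0173,0]);y=np.radians(-14.2);x=np.array([np.cos(y),np.sin(y),0]);D=down(y)
Q=lambda s,z:d+s*x+[0,0,z]
manip.command_gripper(0,30)
manip.move_to(Q(-.07,.16),D);manip.servo_line(Q(-.07,.064),rate=.12)
for s in np.arange(-.045,-.008,.001):
    manip.servo_line(Q(s,.064),rate=.04);g=-manip.get_contact_force()@x
    if g>1: print(round(s,3),((manip.get_position()-d)@x).round(4),g.round(1),end="; ")
    if g>16: break
manip.servo_line(Q(-.07,.064),rate=.1);manip.servo_line(Q(-.07,.2),rate=.15)
print(manip.get_contact_force().round(1),manip.get_time())
manip.sign_off()
E
```

```text
-0.029 -0.0297 3.5; -0.028 -0.0297 6.5; -0.027 -0.0298 9.4; -0.026 -0.0298 12.4; -0.025 -0.0298 15.2; -0.024 -0.0299 19.3; [0.1 0.7 0.3] 43.5583
the job is handed in; nothing more can be done
```

The job is done and handed in at about 43.6 s: the low pack stands in the cradle, the tall pack is home (a 19 N nudge did not move it), and the bystanders look unmoved in the last picture.

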